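# Check a solder-paste print with a hand loupe

### The job

The bare board in the stencil printer has just been printed: swing the stencil frame up to its open, upright position so that the fresh paste can be seen. Then take the loupe from its stand by the handle and hold it level over the large square footprint of the board, so that the footprint lies within the wire focusing ring under the lens and the ring hovers a few millimetres (about 5) above the board. Touch neither board nor paste with anything, leave the frame open, and finish still holding the loupe there, steady; do not put it down.

Things in the scene. Friction and masses are not known exactly. Their poses are not given: they have to be found in the camera images.
- printer: Fixed hand stencil printer for circuit boards: grey base plate 150 (x) x 182 (y) mm on rubber feet, top face at 20 mm height, steel hinge blocks (up to 38 mm high) at the two far corners. Origin on the desk under the centre of the base; its x axis points from the front (grab bar) to the hinge.
- frame (a joint): Angle (rad) of the stencil frame, hinged at the printer's far edge: 0 = flat on the board, growing as the front rises, 1.57 = upright, stop at 1.75. Found nearly shut (0 to 0.25). Stiff friction hinge: the frame (0.35 kg, 0.14 m long, 141 mm wide, 13 mm thick, steel stencil sheet within) stays at any angle where it is left; about 5 N at the bar lifts it.
- frame_hinge (a point): Middle of the frame's hinge axis, 31 mm above the desk; the axis is the y axis of the printer. The point turns with the frame.
- frame_bar (a point): Centre of the frame's grab bar: a black round bar, 10 mm diameter, 84 mm long, parallel to the hinge axis, 188 mm from it, 48 mm in front of the frame's front rail, held by a bent steel rod near each end (38 to 45 mm from its middle). 35 mm above the desk with the frame shut. The point turns with the frame: its x axis points from bar to hinge.
- board: Bare green circuit board, 60 x 89 x 1.6 mm, lying fixed in the middle of the printer's base, level, top face 21.6 mm above the desk, hidden by the stencil while the frame is shut. Origin under its centre; axes as the printer's.
- footprint (a point): Centre of the large square footprint (four rows of pads, 17.4 x 17.4 mm over all), on the board's top face. The other footprints are small pairs or double rows of pads. Axes as the printer's.
- stand: Fixed stand of the loupe: dark steel base 104 x 62 x 8 mm with two grey upright saddle plates, 6 mm thick, 36 mm wide, 82 mm apart centre to centre along its x axis; each has a U notch 24 mm wide in its top, floor at 60 mm, cheeks up to 74 mm height. Origin on the desk under its centre. The loupe's handle lies in the notches and lifts straight up.
- loupe: Loupe, 0.13 kg, 195 mm long. Origin in the middle of its black straight handle (118 long, 20 wide in y, 18 high in z); balances 5 to 25 mm ahead of it. In the stand the origin is 69 mm above the desk, midway between the saddle plates. x points along the handle to the lens, z up. The lens in its black rim (58 mm diameter, 12 high) is centred 102 mm ahead of the origin, level with the handle.
- lens (a point): Centre of the loupe's lens, 102 mm ahead of the loupe's origin; axes as the loupe's.
- focus_ring (a point): Centre of the loupe's wire focusing ring, at the lowest level of the wire, on the lens axis 45 mm below the lens centre: a ring of 2 mm steel wire, 32 mm inside diameter, parallel to the lens, hung from the rim by two wires. It shows the plane and the field in focus. Axes as the loupe's.

How it is judged:
By the outcome, as a careful person would: the job done as asked, in the order asked, and still so for the second after the job is handed in, while the arm keeps its last pose, push and grip.
It also fails if it takes over 59 s, if anything falls off the work surface, if the arm or the gripper's body presses on something with over 40 N, if the wrist force passes 120 N, or if a joint passes its speed limit or range.

### The arm

A 6-joint arm with a two-finger parallel gripper is mounted at the origin on a cart in front of the work surface, level with it; the furniture and walls round the work are solid. World frame = base frame: x ahead of the robot, y to its left, z up, the work surface at z = 0. Lengths are in mm, angles in rad, forces in N, time in s.
With the tool pointing down it reaches from about 300 to 775 mm from the base axis. Payload 14.6 kg.
Tool frame: the origin (TCP) lies between the finger pads; the fingertips stand ahead of it and the grasp point (between the pads) lies 11 mm behind it (manip.finger_overhang is the z of the fingertips in the tool frame, in mm); z points along the fingers, y is the line along which they close (so a half turn about z gives the same grasp; the last joint's range is limited). The gripper opens to 94 mm and grips with 3 to 60 N. Pads are 16 mm wide; open, the fingers measure 119 mm over their backs; the gripper's body (75 mm by 177 mm) begins 78 mm behind the grasp point.
Start: joints at [1.156, 0.3, 1.521, -0, 1.321, -0.067], TCP at [187.454, 517.059, 213.446] pointing down, gripper open.
Joint ranges: [-3.03, 3.03], [-0.79, 2.21], [0.23, 2.52], [-1.04, 4.18], [0, 3.07], [-2.55, 2.55]. Speed limits (rad/s): [2.22, 2.22, 2.57, 3.14, 3.14, 3.14].

### API

Orientations are given as [roll, pitch, yaw] about the fixed x, y, z axes, in that order (R = Rz(yaw) Ry(pitch) Rx(roll)).
In Python, from cell import manip gives the robot as it stands.
- The arm moves only by the tool jog_arm, never from a script. Its argument "series" is a list of rows, each a list of 7 numbers: the shift along the world's x, y, z as a fraction of full scale, then the turn, a rotation vector about the world's x, y, z as a fraction of full scale, then the closure, from 0 (fully open) to 1 (shut). In form: [[dx, dy, dz, wx, wy, wz, fingers], ...]. A call has 1 to 8 rows; each row is the pose to reach, as a shift and turn from the pose commanded when the call began; what a row does not reach only later rows make up. Full scale, the value 1, is 120 mm for a shift and 90 degrees for a turn. A row lasts 1/12 s, in which the tool goes at most 41.7 mm and 7.16 degrees, less where a joint would pass 70% of its speed; a pose out of reach is approached as far as the arm can. A call with a number of a shift or a turn outside -1 to 1 is refused whole. A call with a gripper value outside its range is refused whole. The fingers move at their own pace and stop on an object; "grip_force" is the grip in N (left out, the last holds). Time passes only in rows, so rows that repeat a pose let the fingers close. It gives the time, the measured TCP pose, the force, the opening and the grip force at its end, in the units of the state.
- manip.read_state(): the state, without advancing time (a new reading comes with each control period).
- manip.camera(name): name is "scene" or "top" or "wrist"; returns a dict with "frame" (480x640x3 uint8, red, green, blue), "vfov" (degrees; the focal length in pixels is half the picture's height over the tangent of half this angle, whatever the lens; pixels are square), "cx", "cy" (the principal point, pixels), "R" (3x3) and "t" (3): a world point X has camera coordinates R X + t; the wrist camera has in their place "hand_eye" (4x4, takes a point from camera to tool coordinates, whose origin is the TCP and whose axes are the flange's). Camera axes: x right, y down, z forward; pixel columns grow to the right and rows downward; lengths in mm; the calibration is good to about 2 mm. A picture is of the moment at which its call begins: read the wrist's pose just before it. There is no depth.
- manip.sign_off(): hands the job in; it is judged then, once.
The state is a dict: "clock": time; "joints": joint angles; "qd": joint speeds; "effort": joint torques, N m; "eef_pos": TCP position; "eef_rot": TCP orientation; "wrist_force": force on the tool from outside, world axes, zero at the start; "moment": the same for the moment, N m; "finger_gap": finger opening in mm; "finger_force": force on a finger pad.
Only numpy, scipy, OpenCV 4.12 (cv2) and the standard library are available. Lean on these libraries where they do the work, as an engineer would, in place of code of your own. Each camera call takes 0.05 s, during which the arm holds its last target. There are 200 camera calls.

## Working session

There is one attempt and no reset: what is moved stays moved. The work goes in short steps, Python scripts to look and compute and a tool call to move; the robot and the scene stay as the last step left them, time stands still between calls to the robot, and variables do not carry over. Pictures are saved under pics/ and viewed, at most 10 in all, crops included, and the job is handed in when it is done.

Besides the shell and the picture viewer there is one more tool, called after ">>>" as name([rows], argument=value, ...), one row to a line, values as JSON. jog_arm: Moves the arm, as the interface text tells. Its arguments: {"type":"object","properties":{"series":{"type":"array"},"grip_force":{"type":"number"}},"required":["series"]}

```bash
mkdir -p pics; ls
python3 - <<'E'
from cell import manip
import cv2,numpy as np
s=manip.read_state(); print({k:np.round(v,3).tolist() for k,v in s.items()}); print(manip.finger_overhang)
for n in ("scene","top"):
    c=manip.camera(n); cv2.imwrite(f"pics/{n}0.png",c["frame"][:,:,::-1]); print(n,c["vfov"],c["cx"],c["cy"],np.round(c["R"],3).tolist(),np.round(c["t"],1).tolist())
E
```

```text
pics
{'clock': 0.0, 'joints': [1.156, 0.3, 1.522, -0.0, 1.321, -0.067], 'qd': [0.001, 0.001, 0.001, 0.001, -0.001, -0.0], 'effort': [0.0, -53.18, -35.274, 0.071, 0.024, 0.0], 'eef_pos': [187.383, 516.844, 212.91], 'eef_rot': [-3.141, -0.0, 2.794], 'wrist_force': [0.052, -0.127, 0.028], 'moment': [-0.022, -0.017, -0.082], 'finger_force': 0.0, 'finger_gap': 94.36}
8.0
scene 50.40627385460793 313.4211068218177 243.25206181136522 [[-0.838, -0.546, 0.004], [-0.346, 0.524, -0.779], [0.423, -0.653, -0.628]] [385.3, 339.0, 570.2]
top 55.185787076035325 319.6167973507222 235.45727052552942 [[0.014, -1.0, 0.003], [-0.989, -0.014, -0.149], [0.149, -0.001, -0.989]] [-146.9, 537.4, 851.9]
```

View pics/scene0.png

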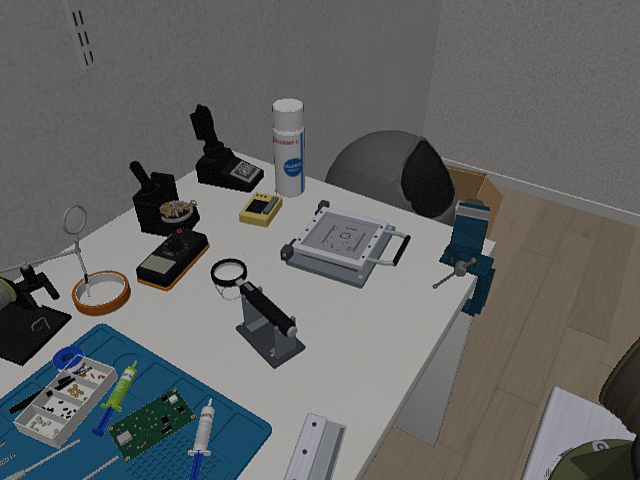

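View pics/top0.png

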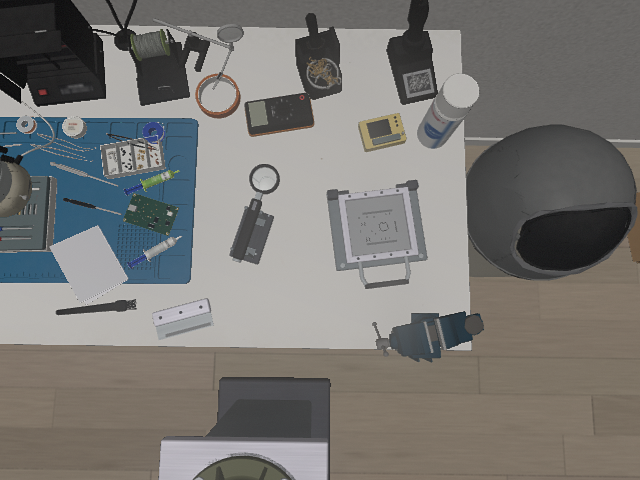

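The top view shows the printer around (378,225) with its bar at about (387,284). The loupe lens is at (264,179) with the handle toward (245,235). I'll enlarge this region.

Run:
```python
import cv2
a=cv2.imread("pics/top0.png")[155:300,225:435]
b=cv2.imread("pics/scene0.png")[190:370,200:420]
f=lambda i:cv2.convertScaleAbs(cv2.resize(i,None,fx=3.6,fy=3.6,interpolation=cv2.INTER_CUBIC),alpha=1.3)
cv2.imwrite("pics/topc.png",f(a)[:,:800]);
cv2.imwrite("pics/scenec.png",cv2.resize(b,None,fx=3.3,fy=3.3,interpolation=cv2.INTER_CUBIC))
```

```text
(no output)
```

View pics/topc.png

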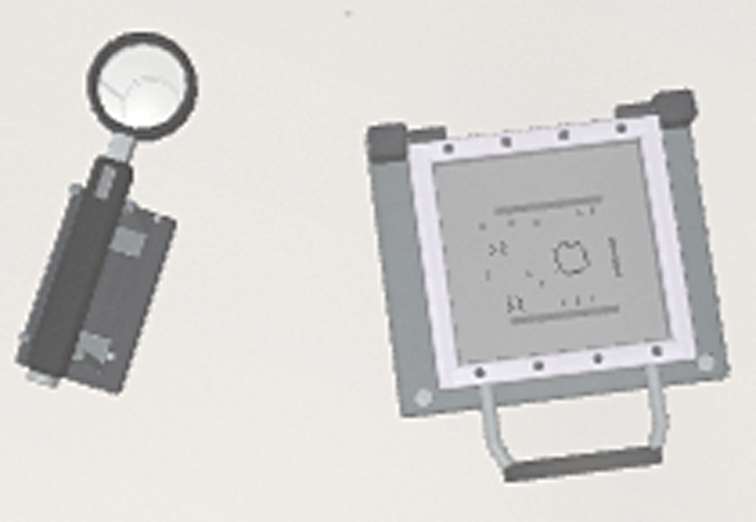

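View pics/scenec.png

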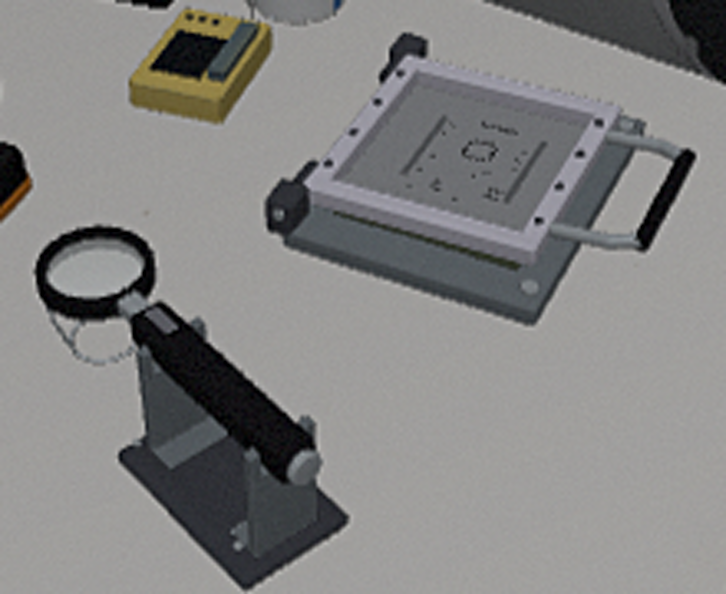

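The crops show the bar ends at (507,473)/(661,455) in the top view. The footprint mark on the stencil is at (571,258), the lens centre at (143,86), and the handle axis runs from (45,368) to (118,165). I'll convert these to positions.

```bash
cat > h.py <<'E'
from cell import manip
import numpy as np, cv2, json
from scipy.spatial.transform import Rotation as Ro
def K(c): return 240/np.tan(np.radians(c["vfov"]/2))
def ray(c,p):
    d=np.array([(p[0]-c["cx"])/K(c),(p[1]-c["cy"])/K(c),1]); R=np.array(c["R"]);t=np.array(c["t"])
    return -R.T@t, R.T@d
def plane(c,p,z):
    o,d=ray(c,p); return o+d*(z-o[2])/d[2]
def tri(c1,p1,c2,p2):
    o1,d1=ray(c1,p1);o2,d2=ray(c2,p2)
    s=np.linalg.lstsq(np.c_[d1,-d2],o2-o1,rcond=None)[0]
    a,b=o1+s[0]*d1,o2+s[1]*d2; return (a+b)/2,np.linalg.norm(a-b)
def proj(c,X):
    q=np.array(c["R"])@X+np.array(c["t"]); return np.array([c["cx"],c["cy"]])+K(c)*q[:2]/q[2]
def wrist():
    s=manip.read_state(); c=manip.camera("wrist"); T=np.eye(4)
    T[:3,:3]=Ro.from_euler("xyz",s["eef_rot"]).as_matrix();T[:3,3]=s["eef_pos"]
    M=np.linalg.inv(T@np.array(c["hand_eye"])); c["R"]=M[:3,:3];c["t"]=M[:3,3]; return c,s
E
python3 - <<'E'
from h import *
np.set_printoptions(precision=1,suppress=True)
T=manip.camera("top");S=manip.camera("scene")
t=lambda x,y:(225+(x+.5)/3.6-.5,155+(y+.5)/3.6-.5); s=lambda x,y:(200+x/3.3,190+y/3.3)
for n,a,b in [("barL",(507,473),(645,245)),("barR",(661,455),(690,155)),("barC",(584,464),(667,200)),("foot",(571,258),(480,151)),("lens",(143,86),(97,270)),
 ("frFL",(447,384),(530,262)),("frFR",(695,352),(617,108)),("frBL",(408,150),(310,190)),("frBR",(655,116),(405,60))]:
    print(n,*tri(T,t(*a),S,s(*b)))
for n,p,z in [("base FL",(403,416),20),("base FR",(730,377),20),("h near",(45,368),78),("h far",(118,165),78),("lens",(143,86),69),
  ("stand FL",(17,362),8),("stand FR",(120,393),8),("stand BR",(176,222),8)]: print(n,plane(T,t(*p),z))
E
```

```text
barL [ 441.7 -228.9   38.9] 2.672237915551311
barR [ 453.1 -310.4   40.4] 1.1582494439938382
barC [ 447.7 -269.8   38.4] 1.3802791280634483
foot [ 561.3 -265.2   26.1] 0.7885768983088057
lens [643.3 -32.2  69.4] 0.9428660759150932
frFL [ 490.9 -197.2   26.3] 0.6419731034961326
frFR [ 508.4 -330.1   38.4] 1.758565307762228
frBL [ 618.3 -175.2   33.5] 2.675685331384784
frBR [ 641.1 -311.3   32. ] 0.13857308066214022
base FL [ 473.9 -173.6   20. ]
base FR [ 497.8 -352.7   20. ]
h near [491.6  12.5  78. ]
h far [598.6 -21.3  78. ]
lens [643.8 -31.9  69. ]
stand FL [501.8  40.7   8. ]
stand FR [485.3 -17.1   8. ]
stand BR [582.2 -45.4   8. ]
```

>>> jog_arm([
  [0.6,-0.93,0.1,0,0,-0.1,0.5],
  [0.6,-0.93,0.1,0,0,-0.1,0.5],
  [0.6,-0.93,0.1,0,0,-0.1,0.5],
  [0.6,-0.93,0.1,0,0,-0.1,0.5],
  [0.6,-0.93,0.1,0,0,-0.1,0.5],
])

```text
clock: 0.62
eef_pos: [260.6, 404.1, 226.0]
eef_rot: [3.141, 0.0, 2.634]
wrist_force: [-0.6, 0.8, -0.3]
finger_gap: 64.1
finger_force: 0.0
```

Tracks well, so I'll continue the transit.

>>> jog_arm([
  [0.6,-0.95,0,0,0,-0.1,0.55],
  [0.6,-0.95,0,0,0,-0.1,0.55],
  [0.6,-0.95,0,0,0,-0.1,0.55],
  [0.6,-0.95,0,0,0,-0.1,0.55],
])

```text
clock: 0.95
eef_pos: [332.9, 289.2, 225.3]
eef_rot: [-3.141, 0.0, 2.478]
wrist_force: [-0.4, 0.3, 0.2]
finger_gap: 42.5
finger_force: 0.0
```

>>> jog_arm([
  [0.6,-0.95,0,0,0,-0.1,0.55],
  [0.6,-0.95,0,0,0,-0.1,0.55],
  [0.6,-0.95,0,0,0,-0.1,0.55],
  [0.6,-0.95,0,0,0,-0.1,0.55],
])

```text
clock: 1.28
eef_pos: [405.4, 175.1, 225.3]
eef_rot: [-3.141, 0.0, 2.32]
wrist_force: [-1.3, 0.8, -0.1]
finger_gap: 42.2
finger_force: 0.0
```

>>> jog_arm([
  [0,-0.95,0,0,0,-0.1,0.55],
  [0,-0.95,0,0,0,-0.1,0.55],
  [0,-0.95,0,0,0,-0.1,0.55],
  [0,-0.95,0,0,0,-0.1,0.55],
])

```text
clock: 1.62
eef_pos: [403.6, 61.0, 225.4]
eef_rot: [-3.141, 0.0, 2.163]
wrist_force: [0.6, 0.3, -0.8]
finger_gap: 42.5
finger_force: 0.0
```

>>> jog_arm([
  [0,-0.95,0,0,0,-0.1,0.55],
  [0,-0.95,0,0,0,-0.1,0.55],
  [0,-0.95,0,0,0,-0.1,0.55],
  [0,-0.95,0,0,0,-0.1,0.55],
])

```text
clock: 1.95
eef_pos: [404.0, -52.9, 225.3]
eef_rot: [-3.141, 0.0, 2.006]
wrist_force: [-0.5, 0.2, -0.5]
finger_gap: 42.4
finger_force: 0.0
```

>>> jog_arm([
  [0,-0.95,0,0,0,-0.1,0.55],
  [0,-0.95,0,0,0,-0.1,0.55],
  [0,-0.95,0,0,0,-0.1,0.55],
  [0,-0.95,0,0,0,-0.1,0.55],
])

```text
clock: 2.28
eef_pos: [404.2, -167.0, 225.1]
eef_rot: [-3.141, 0.0, 1.849]
wrist_force: [1.0, 0.8, -0.0]
finger_gap: 42.3
finger_force: 0.0
```

>>> jog_arm([
  [0.365,-0.857,0,0,0,-0.09,0.6],
  [0.365,-0.857,0,0,0,-0.09,0.6],
  [0.365,-0.857,0,0,0,-0.09,0.6],
  [0.365,-0.857,-0.7,0,0,-0.09,0.6],
  [0.365,-0.857,-0.7,0,0,-0.09,0.6],
  [0.365,-0.857,-0.7,0,0,-0.09,0.6],
  [0.365,-0.857,-0.7,0,0,-0.09,0.6],
])

```text
clock: 2.87
eef_pos: [447.7, -265.6, 140.7]
eef_rot: [-3.139, -0.003, 1.711]
wrist_force: [0.4, -0.1, 1.3]
finger_gap: 37.6
finger_force: 0.0
```

Run:
```python
from h import *
np.set_printoptions(precision=1,suppress=True)
c,s=wrist(); print(s["eef_pos"],s["eef_rot"],s["finger_gap"])
im=c["frame"][:,:,::-1].copy(); cv2.imwrite("pics/w1.png",im)
np.save("w1R.npy",c["R"]);np.save("w1t.npy",c["t"])
for X in [(441.7,-228.9,38),(453.1,-310.4,38),(447.7,-269.8,38)]:
    print(proj(c,np.array(X)))
```

```text
[ 447.7 -265.6  140.7] [-3.1 -0.   1.7] 37.610034672798555
[322.  190.6]
[321.7 303.9]
[322.2 249.9]
```

View pics/w1.png

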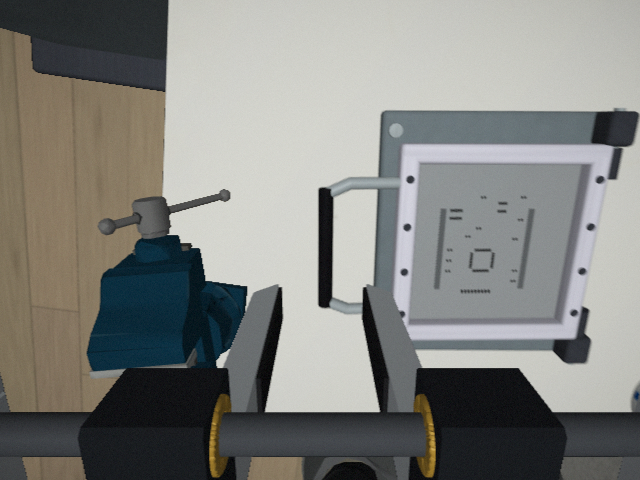

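Wrist view: the bar spans rows 188–307 at column 325, close to the prediction of (322,250). There is a vise to the left (columns 90–245), so I'll check its clearance.

Run:
```python
from h import *
np.set_printoptions(precision=1,suppress=True)
T=manip.camera("top");S=manip.camera("scene");c,s=wrist()
W=lambda p,z:plane(c,p,z)
print("bar",W((325,188),38),W((325,307),38),W((325,247),38), tri(c,(325,247),T,(225+584/3.6,155+464/3.6)),tri(c,(325,247),S,(200+667/3.3,190+200/3.3)))
print("foot",W((482,261),27))
print("vise knob", tri(c,(150,217),T,(380,340)), tri(c,(150,217),S,(461,268)))
print("lever tip",tri(c,(225,195),T,(376,324)),tri(c,(225,195),S,(434,288)))
print("vise corner",[W((245,290),z) for z in (0,50,100)], plane(T,(390,335),50),plane(T,(480,315),100))
```

```text
bar [ 445.2 -229.5   38. ] [ 457.7 -316.3   38. ] [ 451.1 -270.7   38. ] (array([ 449.2, -269.7,   41.4]), np.float64(3.433385726251995)) (array([ 449.7, -272.1,   35.9]), np.float64(3.504983143118974))
foot [ 567.7 -268.8   27. ]
vise knob (array([ 346.2, -251.1,   83.1]), np.float64(2.8470767110950583)) (array([ 337.4, -259.9,   58.1]), np.float64(0.15108261517497024))
lever tip (array([ 369.8, -254.1,   -8.8]), np.float64(0.31871080756739073)) (array([ 372. , -251.6,    0.6]), np.float64(0.8121614332991005))
vise corner [array([ 393.5, -328.6,    0. ]), array([ 400.2, -305.4,   50. ]), array([ 406.8, -282.3,  100. ])] [ 352.5 -272.9   50. ] [ 392.4 -424.6  100. ]
```

Run:
```python
from h import *
np.set_printoptions(precision=1,suppress=True)
T=manip.camera("top");S=manip.camera("scene");c,s=wrist()
print(tri(c,(142,371),T,(434,335)), tri(c,(142,371),S,(473,211)), tri(T,(434,335),S,(473,211)))
f=lambda i:cv2.resize(i[:,:,::-1],None,fx=5,fy=5,interpolation=cv2.INTER_CUBIC)
a=f(T["frame"][305:365,365:490]); b=f(S["frame"][190:320,425:510])[:600]
b=cv2.resize(b,(int(b.shape[1]*300/b.shape[0]),300)); h=np.zeros((300,800,3),np.uint8); h[:,:a.shape[1]]=a; w=min(b.shape[1],800-a.shape[1]);h[:,a.shape[1]:a.shape[1]+w]=b[:,:w]
cv2.imwrite("pics/vise.png",h)
```

```text
(array([ 354.9, -339.2,  106.8]), np.float64(5.336502222902023)) (array([ 357.1, -328. ,  123.7]), np.float64(5.874586955681437)) (array([ 357.5, -337.7,  120. ]), np.float64(0.7370057445063493))
```

View pics/vise.png

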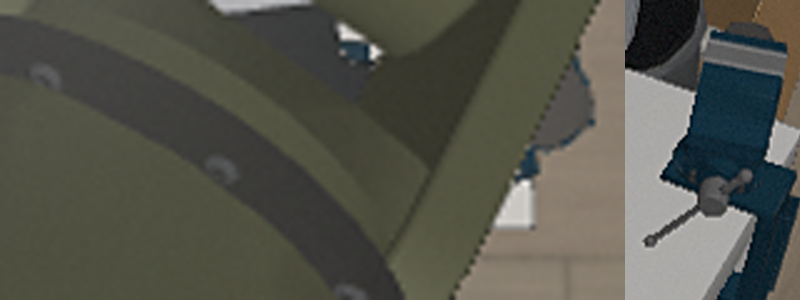

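The jaw top is at about (357,-337,120), which clears the gripper body if I grip the bar about 14 mm toward +y. I'll descend onto the bar.

>>> jog_arm([
  [0.01,0.075,-0.1,0,0,0,0.6],
  [0.01,0.075,-0.35,0,0,0,0.6],
  [0.01,0.075,-0.6,0,0,0,0.6],
  [0.01,0.075,-0.8,0,0,0,0.6],
  [0.01,0.075,-0.93,0,0,0,0.6],
  [0.01,0.075,-0.93,0,0,0,0.6],
  [0.01,0.075,-0.93,0,0,0,0.6],
], grip_force=15)

```text
clock: 3.8
eef_pos: [448.6, -258.4, 30.3]
eef_rot: [-3.141, -0.0, 1.71]
wrist_force: [0.9, 0.1, 0.6]
finger_gap: 37.7
finger_force: 0.0
```

>>> jog_arm([
  [0,0,0,0,0,0,1],
  [0,0,0,0,0,0,1],
  [0,0,0,0,0,0,1],
  [0,0,0,0,0,0,1],
  [0,0,0,0,0,0,1],
  [0,0,0,0,0,0,1],
], grip_force=15)

```text
clock: 4.3
eef_pos: [448.4, -258.6, 30.1]
eef_rot: [-3.141, 0.0, 1.71]
wrist_force: [-3.5, -0.9, 2.0]
finger_gap: 9.1
finger_force: 15.0
```

Run:
```python
import numpy as np
f=lambda t:np.array([-188*np.cos(t)+4*np.sin(t),188*np.sin(t)+4*np.cos(t)])
t0=0.02; g=np.linspace(t0,1.6,25)
for k in range(0,24,8):
    print("call",k//8)
    for j in range(k+1,k+9):
        d=(f(g[j])-f(g[k]))/120; print(round(g[j],2),np.round([d[0]*.9905,d[0]*.1375,d[1]],3))
```

```text
call 0
0.09 [0.008 0.001 0.103]
0.15 [0.022 0.003 0.205]
0.22 [0.043 0.006 0.306]
0.28 [0.07  0.01  0.405]
0.35 [0.104 0.014 0.503]
0.42 [0.144 0.02  0.598]
0.48 [0.19  0.026 0.69 ]
0.55 [0.242 0.034 0.778]
call 1
0.61 [0.058 0.008 0.085]
0.68 [0.121 0.017 0.166]
0.74 [0.189 0.026 0.243]
0.81 [0.262 0.036 0.315]
0.88 [0.34  0.047 0.382]
0.94 [0.422 0.059 0.443]
1.01 [0.508 0.07  0.5  ]
1.07 [0.597 0.083 0.55 ]
call 2
1.14 [0.092 0.013 0.044]
1.2 [0.187 0.026 0.082]
1.27 [0.285 0.039 0.114]
1.34 [0.384 0.053 0.139]
1.4 [0.484 0.067 0.157]
1.47 [0.586 0.081 0.169]
1.53 [0.688 0.095 0.174]
1.6 [0.79  0.11  0.172]
```

>>> jog_arm([
  [0.008,0.001,0.103,0,0,0,1],
  [0.022,0.003,0.205,0,0,0,1],
  [0.043,0.006,0.306,0,0,0,1],
  [0.07,0.01,0.405,0,0,0,1],
  [0.104,0.014,0.503,0,0,0,1],
  [0.144,0.02,0.598,0,0,0,1],
  [0.19,0.026,0.69,0,0,0,1],
  [0.242,0.034,0.778,0,0,0,1],
])

```text
clock: 4.97
eef_pos: [476.8, -254.5, 123.4]
eef_rot: [-3.139, -0.0, 1.71]
wrist_force: [-5.0, -3.3, -2.5]
finger_gap: 9.1
finger_force: 15.0
```

>>> jog_arm([
  [0.058,0.008,0.085,0,0,0,1],
  [0.121,0.017,0.166,0,0,0,1],
  [0.189,0.026,0.243,0,0,0,1],
  [0.262,0.036,0.315,0,0,0,1],
  [0.34,0.047,0.382,0,0,0,1],
  [0.422,0.059,0.443,0,0,0,1],
  [0.508,0.07,0.5,0,0,0,1],
  [0.597,0.083,0.55,0,0,0,1],
])

```text
clock: 5.63
eef_pos: [548.8, -244.9, 190.8]
eef_rot: [-3.14, 0.001, 1.709]
wrist_force: [-7.3, -2.3, 6.0]
finger_gap: 9.4
finger_force: 15.0
```

>>> jog_arm([
  [0.092,0.013,0.044,0,0,0,1],
  [0.187,0.026,0.082,0,0,0,1],
  [0.285,0.039,0.114,0,0,0,1],
  [0.384,0.053,0.139,0,0,0,1],
  [0.484,0.067,0.157,0,0,0,1],
  [0.586,0.081,0.169,0,0,0,1],
  [0.688,0.095,0.174,0,0,0,1],
  [0.79,0.11,0.172,0,0,0,1],
])

```text
clock: 6.3
eef_pos: [644.2, -231.6, 210.4]
eef_rot: [-3.141, 0.001, 1.71]
wrist_force: [-2.9, -2.9, 3.6]
finger_gap: 9.1
finger_force: 15.0
```

>>> jog_arm([
  [0,0,0,0,0,0,1],
  [0,0,0,0,0,0,1],
])

```text
clock: 6.47
eef_pos: [644.7, -231.4, 210.2]
eef_rot: [3.14, 0.001, 1.71]
wrist_force: [3.1, -2.8, 3.8]
finger_gap: 9.5
finger_force: 15.0
```

Run:
```python
from h import *
S=manip.camera("scene");T=manip.camera("top")
a=S["frame"][150:370,200:500,::-1];b=T["frame"][120:300,300:500,::-1]
a=cv2.resize(a,None,fx=1.5,fy=1.5);b=cv2.resize(b,None,fx=1.7,fy=1.7)
h=np.zeros((330,800,3),np.uint8);h[:330,:450]=a;h[:306,455:795]=b;cv2.imwrite("pics/open1.png",h)
```

```text
(no output)
```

View pics/open1.png

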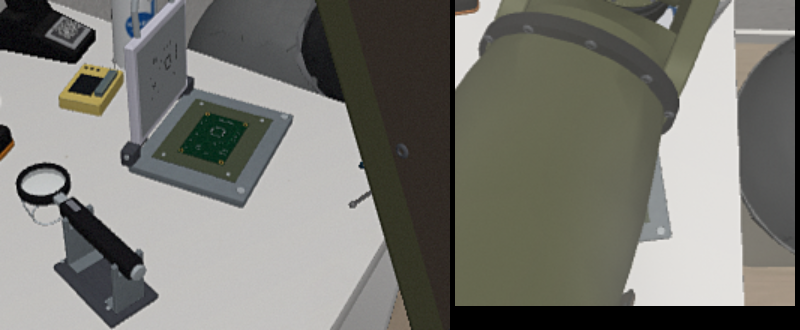

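Left half: the frame is upright and the board is exposed, with the square footprint near (217,132) in the crop. Right half: the arm covers the top view. I'll release, rise and go to the loupe.

>>> jog_arm([
  [0,0,0,0,0,0,0.65],
  [0,0,0,0,0,0,0.65],
  [0,0,0,0,0,0,0.65],
  [0,0,0,0,0,0,0.65],
  [0,0,0.2,0,0,0,0.65],
  [0,0,0.4,0,0,0,0.65],
  [0,0,0.5,0,0,0,0.65],
  [0,0,0.5,0,0,0,0.65],
])

```text
clock: 7.23
eef_pos: [644.4, -231.3, 273.1]
eef_rot: [3.138, 0.002, 1.71]
wrist_force: [0.5, -0.2, 0.5]
finger_gap: 32.8
finger_force: 0.0
```

>>> jog_arm([
  [-0.355,0.93,0,0,0,0.365,0.5],
  [-0.355,0.93,0,0,0,0.365,0.5],
  [-0.355,0.93,0,0,0,0.365,0.5],
  [-0.355,0.93,0,0,0,0.365,0.5],
  [-0.355,0.93,0,0,0,0.365,0.5],
  [-0.355,0.93,0,0,0,0.365,0.5],
])

```text
clock: 7.73
eef_pos: [600.9, -118.8, 268.9]
eef_rot: [-3.141, -0.001, 2.288]
wrist_force: [0.3, 0.0, 0.2]
finger_gap: 46.8
finger_force: 0.0
```

>>> jog_arm([
  [-0.355,0.93,0,0,0,0.365,0.5],
  [-0.355,0.93,0,0,0,0.365,0.5],
  [-0.355,0.93,0,0,0,0.365,0.5],
  [-0.355,0.93,0,0,0,0.365,0.5],
  [-0.355,0.93,-0.9,0,0,0.365,0.5],
  [-0.355,0.93,-0.9,0,0,0.365,0.5],
  [-0.355,0.93,-0.9,0,0,0.365,0.5],
  [-0.355,0.93,-0.9,0,0,0.365,0.5],
])

```text
clock: 8.4
eef_pos: [556.1, -7.9, 155.8]
eef_rot: [-3.14, -0.009, 2.853]
wrist_force: [-0.1, -0.1, -0.6]
finger_gap: 47.0
finger_force: 0.0
```

Run:
```python
from h import *
np.set_printoptions(precision=1,suppress=True)
c,s=wrist(); print(s["eef_pos"],np.round(s["eef_rot"],3),s["finger_gap"])
im=c["frame"][:,:,::-1].copy()
S=manip.camera("scene");T=manip.camera("top")
for X in [(545.5,-3.5,69),(559.9,-7.7,69),(643.5,-32,69)]:
    print(proj(c,np.array(X)))
h=np.zeros((480,800,3),np.uint8);h[:,:480]=im[:,80:560]
b=S["frame"][150:370,200:440,::-1];h[:293,480:]=cv2.resize(b,(320,293));cv2.imwrite("pics/w2.png",h)
cv2.imwrite("pics/w2full.png",im);cv2.imwrite("pics/t2.png",T["frame"][:,:,::-1]);cv2.imwrite("pics/s2.png",S["frame"][:,:,::-1])
```

```text
[556.1  -7.9 155.8] [-3.1 -0.   2.9] 47.04180479163539
[323.8 235.6]
[323.9 257.6]
[324.3 373.1]
```

View pics/w2.png

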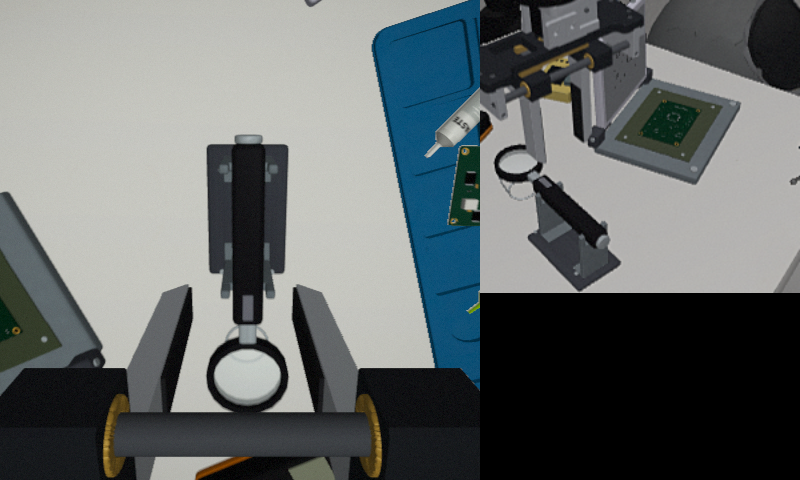

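The wrist view shows the handle centred at full-image column 328 and the lens at (327,374), against predictions of 324 and (324,373). That is about 2 mm toward +y, so I'll descend with that correction.

>>> jog_arm([
  [0.035,0.016,0,0,0,0,0.5],
  [0.035,0.016,-0.2,0,0,0,0.5],
  [0.035,0.016,-0.4,0,0,0,0.5],
  [0.035,0.016,-0.6,0,0,0,0.5],
  [0.035,0.016,-0.75,0,0,0,0.5],
  [0.035,0.016,-0.75,0,0,0,0.5],
  [0.035,0.016,-0.75,0,0,0,0.5],
  [0.035,0.016,-0.75,0,0,0,0.5],
])

```text
clock: 9.22
eef_pos: [564.1, -6.1, 73.9]
eef_rot: [3.141, 0.003, 2.856]
wrist_force: [-0.2, 0.8, 0.3]
finger_gap: 46.7
finger_force: 0.0
```

>>> jog_arm([
  [-0.03,0.008,-0.07,0,0,0,0.5],
  [-0.03,0.008,-0.133,0,0,0,0.5],
  [-0.03,0.008,-0.133,0,0,0,0.5],
])

```text
clock: 9.47
eef_pos: [558.6, -5.0, 54.8]
eef_rot: [-3.141, -0.001, 2.857]
wrist_force: [-0.6, 0.2, 1.1]
finger_gap: 47.4
finger_force: 0.0
```

>>> jog_arm([
  [0,0,0,0,0,0,0.7],
  [0,0,0,0,0,0,0.7],
  [0,0,0,0,0,0,1],
  [0,0,0,0,0,0,1],
  [0,0,0,0,0,0,1],
  [0,0,0,0,0,0,1],
  [0,0,0,0,0,0,1],
  [0,0,0,0,0,0,1],
], grip_force=30)

```text
clock: 10.13
eef_pos: [559.5, -5.1, 56.1]
eef_rot: [3.142, 0.0, 2.857]
wrist_force: [0.1, 0.2, 2.6]
finger_gap: 19.8
finger_force: 30.0
```

>>> jog_arm([
  [0,0,0.08,0,0,0,1],
  [0,0,0.2,0,0,0,1],
  [0,0,0.35,0,0,0,1],
  [0,0,0.5,0,0,0,1],
  [0,0,0.65,0,0,0,1],
  [0,0,0.8,0,0,0,1],
  [0,0,0.8,0,0,0,1],
  [0,0,0.8,0,0,0,1],
])

```text
clock: 10.8
eef_pos: [559.5, -5.1, 152.5]
eef_rot: [3.141, 0.001, 2.857]
wrist_force: [0.6, 0.0, -1.3]
finger_gap: 19.7
finger_force: 30.0
```

Run:
```python
from h import *
c,s=wrist();S=manip.camera("scene");T=manip.camera("top"); print(np.round(s["eef_pos"],1),s["finger_gap"])
w=c["frame"][:,:,::-1];b=S["frame"][130:310,200:400,::-1];t=T["frame"][120:300,300:500,::-1]
for n,i in zip("wst",(w,S["frame"][:,:,::-1],T["frame"][:,:,::-1])): cv2.imwrite(f"pics/l_{n}.png",i)
h=np.zeros((600,800,3),np.uint8);h[:480*9//16,:360]=cv2.resize(w,(360,270));h[270:,:360]=cv2.resize(t,(360,330))
h[:400,360:]=cv2.resize(b,(440,396+4),interpolation=cv2.INTER_CUBIC)
z=S["frame"][160:260,280:380,::-1]
h[400:,360:560]=cv2.resize(z,(200,200));cv2.imwrite("pics/lift.png",h)
```

```text
[559.5  -5.1 152.5] 19.65674853677061
```

View pics/lift.png

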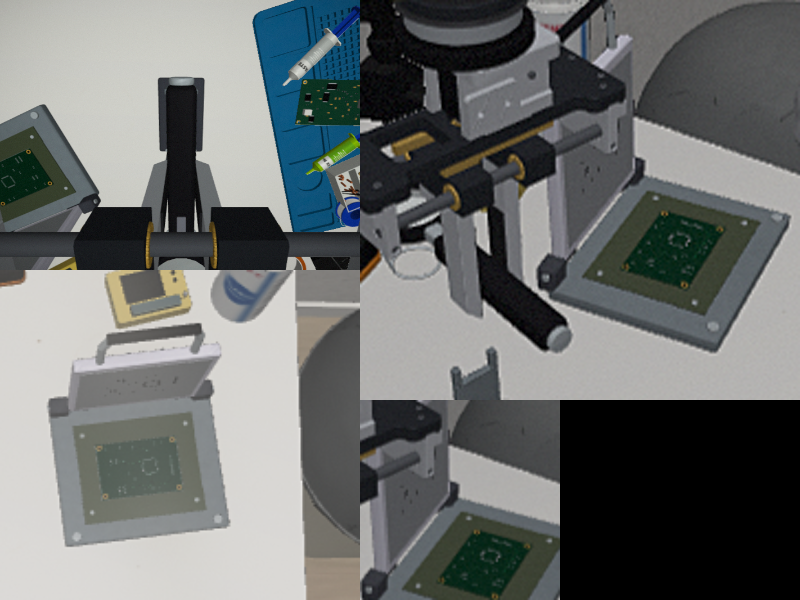

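The loupe is lifted level and the frame stays upright. The footprint shows at about (383,227) in the top view, (345,238) in the scene view and (16,325) in the wrist view. I'll refine these by mask.

Run:
```python
from h import *
np.set_printoptions(precision=1,suppress=True,linewidth=150)
c,s=wrist();S=manip.camera("scene");T=manip.camera("top")
pk={}
for n,cam,p,r in (("top",T,(383,227),9),("scene",S,(345,238),9),("wrist",c,(16,325),16)):
    g=cv2.cvtColor(cam["frame"],cv2.COLOR_RGB2GRAY).astype(np.float32)
    x0,y0=max(p[0]-r,0),p[1]-r; w=g[y0:p[1]+r+1,x0:p[0]+r+1]
    m=(w>np.median(w)+1.2*w.std()*0.6).astype(np.uint8)
    m2=cv2.morphologyEx(m,cv2.MORPH_CLOSE,np.ones((3,3)))
    k,l,st,ce=cv2.connectedComponentsWithStats(m2); i=1+np.argmax(st[1:,4])
    q=(x0+st[i,0]+(st[i,2]-1)/2,y0+st[i,1]+(st[i,3]-1)/2); pk[n]=(cam,q)
    print(n,q,st[i], ce[i]+[x0,y0], "on board plane:",plane(cam,q,21.6), "by eye",plane(cam,p,21.6))
    if n!="wrist": print("\n".join("".join("#" if v else "." for v in r) for r in m))
print(tri(*pk["top"],*pk["scene"]))
# board corner holes / base corners from top
for z,p in ((20,(300+49/1.8,120+(404-270)/1.833)),(20,(300+68/1.8,120+(545-270)/1.833)),(20,(300+229/1.8,120+(524-270)/1.833))): print("base",plane(T,p,z))
```

```text
top (np.float64(382.5), np.float64(226.5)) [ 3  4 12 10 39] [382.2 226.4] on board plane: [ 562.1 -264.2   21.6] by eye [ 561.1 -265.2   21.6]
.......#...........
...................
...................
...................
..........##.......
.....#####..#......
...#.#......##.....
#....#......#......
....##......#......
....##.............
.....#.......##....
.....##......#.....
......##.####......
.......###.........
...................
##.................
##.................
...................
.................#.
scene (np.float64(344.5), np.float64(240.5)) [ 3  5 12 14 53] [344.7 239. ] on board plane: [ 557.9 -256.9   21.6] by eye [ 560.9 -264.    21.6]
..........###.....#
.#........###...#..
............#######
.................##
...................
........#.#........
.....##.######.....
#...###.....##.....
...###.......##....
....##......###....
....##......#......
......#######......
.........##........
..................#
..................#
......#...#........
......##..#.#...#..
.......#...........
...................
wrist (np.float64(13.0), np.float64(325.5)) [  0   5  27  24 192] [ 12.9 325.4] on board plane: [ 562.7 -264.7   21.6] by eye [ 562.9 -262.2   21.6]
(array([ 563. , -265.5,   13.8]), np.float64(0.8718746071256728))
base [ 629.  -153.4   20. ]
base [ 474.3 -175.9   20. ]
base [ 499.4 -352.3   20. ]
```

Footprint is at about (562, -264.5, 21.6), with the three views agreeing within 2 mm. The target TCP is about (477.4, -239.7), so I'll move over at height.

>>> jog_arm([
  [-0.05,-0.05,0,0,0,0,1],
  [-0.2,-0.15,0,0,0,0,1],
  [-0.35,-0.3,0,0,0,0,1],
  [-0.5,-0.45,0,0,0,0,1],
  [-0.62,-0.6,0,0,0,0,1],
  [-0.684,-0.75,0,0,0,0,1],
  [-0.684,-0.85,0,0,0,0,1],
  [-0.684,-0.95,0,0,0,0,1],
])

```text
clock: 11.77
eef_pos: [477.1, -120.1, 152.0]
eef_rot: [3.142, 0.0, 2.856]
wrist_force: [-0.1, 0.3, -0.8]
finger_gap: 19.4
finger_force: 30.0
```

>>> jog_arm([
  [0,-0.15,0,0,0,0,1],
  [0,-0.3,0,0,0,0,1],
  [0,-0.45,0,0,0,0,1],
  [0,-0.6,0,0,0,0,1],
  [0,-0.75,0,0,0,0,1],
  [0,-0.9,0,0,0,0,1],
  [0,-1.0,0,0,0,0,1],
  [0,-1.0,0,0,0,0,1],
])

```text
clock: 12.43
eef_pos: [477.4, -240.9, 151.5]
eef_rot: [-3.141, -0.0, 2.855]
wrist_force: [0.0, -0.4, -1.2]
finger_gap: 19.4
finger_force: 30.0
```

>>> jog_arm([
  [0,0,-0.1,0,0,0,1],
  [0,0,-0.2,0,0,0,1],
  [0,0,-0.3,0,0,0,1],
  [0,0,-0.4,0,0,0,1],
  [0,0,-0.4,0,0,0,1],
  [0,0,-0.4,0,0,0,1],
])

```text
clock: 12.93
eef_pos: [477.3, -238.5, 103.7]
eef_rot: [3.141, -0.001, 2.857]
wrist_force: [0.6, -0.1, -1.5]
finger_gap: 19.9
finger_force: 30.0
```

Run:
```python
from h import *
np.set_printoptions(precision=1,suppress=True,linewidth=150)
c,s=wrist();S=manip.camera("scene");T=manip.camera("top"); p=np.array(s["eef_pos"]);print(p,np.round(s["eef_rot"],3),s["finger_gap"])
L=p+[84.6,-24.8,12.9]; Rg=L-[0,0,45]; F=np.array([562,-264.5,21.6])
for n,k in (("w",c),("s",S),("t",T)):
    cv2.imwrite(f"pics/n_{n}.png",k["frame"][:,:,::-1]); print(n,"lens",proj(k,L),"ring",proj(k,Rg),"foot",proj(k,F))
# scene crop around the lens
u=proj(S,Rg); print(u)
```

```text
[ 477.3 -238.5  103.7] [ 3.1 -0.   2.9] 19.923388831733224
w lens [321.2 488.3] ring [321.3 422.7] foot [319.8 372.9]
s lens [346.6 196.1] ring [345.5 216.6] foot [344.7 237.7]
t lens [389.3 217.6] ring [385.7 222.1] foot [382.7 226.5]
[345.5 216.6]
```

Run:
```python
import cv2,numpy as np
for n,(x0,x1,y0,y1) in (("s",(322,372,180,232)),("t",(366,412,196,240))):
    g=cv2.cvtColor(cv2.imread(f"pics/n_{n}.png"),cv2.COLOR_BGR2GRAY)[y0:y1,x0:x1]
    ch=" .:-=+*%@#"; q=np.clip(g.astype(int)//18,0,9)
    print(n,x0,y0); print("\n".join(f"{y0+i} "+"".join(ch[9-v] for v in r) for i,r in enumerate(q)))
```

```text
s 322 180
180 ++%*%**%*******--=+====--=*%##@@@#@@@@@%@@@@@@@@@@
181 ++%%%%%********-=%%*-====--=%@#@#@@@@@%@@@@@@@%@@@
182 +++=*%%%%******--*@%=-=====--+%@#@#@@@@@@%@%%@%%@@
183 ++. .==+%%*****--=@%+--======-=*%@@@@@#@@@@%%@@@@@
184 ++:    .==+%%**--:%%*-======----=*@#@@@@@@@@@@@@##
185 ++:       .==+*-==+*============--+%#@@@@#@@@@@#@%
186 ++:          :%-==-=-========-===--=*%@@#@@@#@@%*=
187 ++.          +@--=-================--=*@@@@@@#@+:-
188 ++.        -@##+==-=================---+*%@@%@*=--
189 ++:       -####@+=-===================---=**=+----
190 ++:       @###*=:--======================---------
191 ++:      -###+::-::.:=======================------
192 ++:      %##%::::    .-==================-==------
193 ++:      %#@=::        :-===========-=======------
194 ++:      %#@:            --=============**=-------
195 ++:      @#@+             .-============@@*===----
196 ++:      @##@:              :==========-*@%===----
197 ++-      %####=              .-=========-%%+==---+
198 ++:      @##@##=               :--======-**===---+
199 ++-      %#######%.              -======-
[... 3323 characters left out ...]
==++================================+
227 ==========++==================================
228 =========+++==================================
229 =========+++==================================
230 ========+++=--================================
231 ========++==---===============================
232 =======+++=-----==============================
233 ======+++==--------===========================
234 ======++:=---------===========================
235 =====++++----------=-=========================
236 =====+++=--------------=======================
237 ====+++===-----------=-=======================
238 ===+++======--------------====================
239 ===++=========------------====================
```

In the scene picture the wire ring is centred at about (345.6,215.8), against a prediction of (345.5,216.6), so the loupe sits in the grip as computed. I'll lower in two stages.

>>> jog_arm([
  [0,-0.01,-0.05,0,0,0,1],
  [0,-0.01,-0.12,0,0,0,1],
  [0,-0.01,-0.19,0,0,0,1],
  [0,-0.01,-0.26,0,0,0,1],
  [0,-0.01,-0.29,0,0,0,1],
  [0,-0.01,-0.29,0,0,0,1],
  [0,-0.01,-0.29,0,0,0,1],
  [0,-0.01,-0.29,0,0,0,1],
])

```text
clock: 13.75
eef_pos: [477.4, -240.4, 69.3]
eef_rot: [-3.141, 0.0, 2.857]
wrist_force: [-0.4, -0.1, -2.3]
finger_gap: 19.8
finger_force: 30.0
```

Run:
```python
from h import *
np.set_printoptions(precision=1,suppress=True,linewidth=150)
s=manip.read_state();S=manip.camera("scene");p=np.array(s["eef_pos"]);print(p,np.round(s["eef_rot"],3))
L=p+[84.6,-24.8,12.9]; print("lens",proj(S,L),"ring",proj(S,L-[0,0,45]),proj(S,L-[0,0,44]),"foot",proj(S,np.array([562,-264.5,21.6])))
a=np.linspace(0,2*np.pi,9)[:-1]; print("ring outline",[proj(S,L+[17*np.cos(t),17*np.sin(t),-44]).round(1).tolist() for t in a])
g=cv2.cvtColor(S["frame"],cv2.COLOR_RGB2GRAY)[198:252,326:366].astype(int)
ch=" .:-=+*%@#"; print("\n".join(f"{198+i} "+"".join(ch[9-min(v//14,9)] for v in r) for i,r in enumerate(g)))
```

```text
[ 477.4 -240.4   69.3] [-3.1  0.   2.9]
lens [346.2 211.4] ring [345.2 230.9] [345.2 230.5] foot [344.7 237.7]
ring outline [[337.4, 227.5], [336.4, 231.6], [340.6, 235.2], [347.5, 236.0], [353.1, 233.6], [353.9, 229.4], [349.7, 226.0], [342.9, 225.2]]
198            ::::.:.:+*@@@@@@@%%+=*%%%%%*=
199            ::--:....-*@@@@@@@@%%%%%%%%+=
200            ::*@=.:::..+%@@@@%@@%%%%%%%%%
201 *=         ::+%%:.:::..-+%@@@@@@@%%%%%%*
202 ***:      :::-*%-::::::..=%@@@%@@@%%%%%%
203 +*%.    .%%:. -+:::::::::.:+*#@@@@#@%%%%
204 +*%.   =##+.::.:::::::::::..-*@@@@@@@@%@
205 *%%.   ###+.::::::::::::::::..=*@@@@%@@%
206 %%%   %##%-.::.:::::::::::::::.-+%#@@@@%
207 %%*   #@@-   .::::::::::::::::::.=*@@@@@
208 %%%  -#@+     .:::::::::::::::::..-+%**%
209 %@*:.*#%.       .-::::::::::::::::..::--
210 %*-..@#%          :::::::::::::::::::...
211 %-...@#@-          .:::::::::::::::::::.
212 +.::.%#@#-          ..:::::::::::::::::.
213 -:::.@##@#-           .::::::::::::+=::.
214 .:::.%##@@#*            ::::::::::.@%=..
215 :::.:+##@#@##*           :::::::::.+%*-.
216 ::.:=+####@@@@#*%-       :=:..:::
[... 882 characters left out ...]
=*=    -=%@@%%@@%%%%@%%+=
237 ++%@%%%%%@%%@%=+@@@@@#@=*@%@%%%%%%%%%*++
238 +%@%%*%@%%@%%%**@@@@%@* *%@%%%%%*%%%*=++
239 *@@%+=@%%%%%%%*-%%%%%%-@@@%%%%*@%*@@++++
240 @@%@@%%@@%@%@@@@***+%%:@%%@%@%%*%%@*==++
241 @@%%@@%@%%%@%%@@@%%*+@@@%@@%@%*+%%%=++++
242 %*%%%%@%%@%%%@%%%@%%%@@@%%@%*%%@@%++++++
243 ++%%%%%@%%%%%@@@%@@%@%%@%%%%+@+%@*=+++++
244 %%@%%%%%%%%%%%%%%%@%%%%@%%%%%@*%%+++++++
245 %%%%%@@@%%@%@%%%*+%%+%*@%%*@%%@%*=++++++
246 @@@%@**%%%%%%@%@%+%%%%%%%%%%@%@*=+++++++
247 %%@%%+=+%%%@%%%%@@%%%%%%%%%@%@%+++++++++
248 %%%%*%%%@%%@%%%%%%%@@%%@%%%@%%*+++++++++
249 @%%%@+=*@@@@@%%%%@@%@%%*%%%%%*++++++++++
250 %@%%@@%%@%%%@%%%@%@%%%*=*+@@%++=++++++++
251 %%%%%@%%@%%%%@@@%%%@++%%@*@@*+++++++++++
```

The ring is observed centred at (345.6,230.4) against a predicted (345.2,230.5), about 15.6 mm above the board. I'll lower the last 10 mm.

>>> jog_arm([
  [0,0.004,-0.02,0,0,0,1],
  [0,0.004,-0.04,0,0,0,1],
  [0,0.004,-0.06,0,0,0,1],
  [0,0.004,-0.083,0,0,0,1],
  [0,0.004,-0.083,0,0,0,1],
  [0,0.004,-0.083,0,0,0,1],
  [0,0.004,-0.083,0,0,0,1],
  [0,0.004,-0.083,0,0,0,1],
])

```text
clock: 14.47
eef_pos: [477.3, -239.8, 59.2]
eef_rot: [-3.142, 0.0, 2.857]
wrist_force: [-0.5, -0.6, -1.4]
finger_gap: 19.8
finger_force: 30.0
```

Run:
```python
from h import *
np.set_printoptions(precision=1,suppress=True,linewidth=150)
for i in range(4):
    S=manip.camera("scene");s=manip.read_state();p=np.array(s["eef_pos"]);print(p,np.round(s["eef_rot"],3),s["finger_gap"],np.round(s["qd"],3))
L=p+[84.6,-24.8,12.9]; print("ring",proj(S,L-[0,0,44]),"foot",proj(S,np.array([562,-264.5,21.6])),"ring bottom z",L[2]-45)
c,_=wrist(); print("wrist foot",proj(c,np.array([562,-264.5,21.6])))
f=cv2.resize(S["frame"][200:255,310:385,::-1],(800,587),interpolation=cv2.INTER_CUBIC); cv2.imwrite("pics/final.png",f)
```

```text
[ 477.3 -239.8   59.2] [-3.1  0.   2.9] 19.70611029375806 [-0. -0.  0.  0. -0.  0.]
[ 477.3 -239.8   59.2] [-3.1  0.   2.9] 20.002804132008876 [ 0. -0.  0. -0. -0. -0.]
[ 477.3 -239.8   59.2] [-3.1  0.   2.9] 19.39805574790848 [-0.  0.  0.  0.  0. -0.]
[ 477.3 -239.8   59.2] [-3.1  0.   2.9] 19.740489155101876 [ 0.  0.  0. -0. -0. -0.]
ring [344.9 235. ] foot [344.7 237.7] ring bottom z 27.11707390847107
wrist foot [321.7 416.1]
```

View pics/final.png

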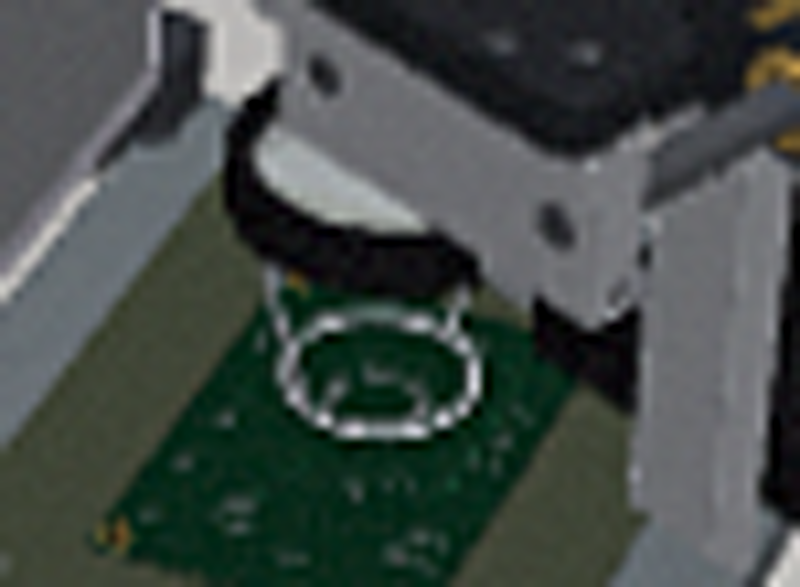

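The ring is centred at crop (378,375), which is (345.4,235.1) in the full image, as predicted. The footprint is centred beneath it, allowing for the roughly 5.5 mm parallax. The arm is steady, so I'll hand in.

```bash
python3 -c "
from cell import manip
print(manip.sign_off())"
```

```text
the job is handed in; nothing more can be done
None
```

I handed the job in with the stencil frame upright (about 1.6 rad) and the loupe held level and steady, its ring centred over the large square footprint about 5.5 mm above the board by my measurements; no verdict came back.

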